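# Put the flask away behind the latched sloping door

### The arm

A 7-joint arm with a two-finger parallel gripper is mounted at the origin on the work surface. World frame = base frame: x ahead of the robot, y to its left, z up, the work surface at z = 0. Lengths are in m, angles in rad, forces in N, time in s.
With the tool pointing down it reaches from about 0.4 to 0.85 m from the base axis. Payload 10.4 kg.
Tool frame: the origin (TCP) lies between the finger pads; the fingertips stand 22 mm ahead of it and the grasp point (between the pads) lies 3 mm ahead of it (r.nose_length is the distance from the TCP to the fingertips, in m); z points along the fingers, y is the line along which they close (so a half turn about z gives the same grasp; the last joint's range is limited). The gripper opens to 87 mm and grips with 3 to 60 N. Pads are 19 mm wide; open, the fingers measure 117 mm over their backs; the gripper's body (75 mm by 190 mm) begins 51 mm behind the grasp point.
Start: joints at [1.177, 0.332, -0.065, 1.46, 0.022, 1.35, -0.088], TCP at [0.226, -0.583, 0.245] pointing down, gripper open.
Joint ranges: [-2.6, 2.6], [-0.5, 2.12], [-1.47, 1.34], [0.16, 2.42], [-1.27, 4.41], [0.06, 2.06], [-2.6, 2.6]. Speed limits (rad/s): [2.22, 2.22, 2.79, 2.79, 3.14, 3.14, 3.14].

### API

Orientations are given as a unit quaternion [x, y, z, w].
In Python, from bench import readout, cams, r gives the robot as it stands. The module is installed in compiled form; this text tells all that it offers.
- The arm moves only by the tool step_arm, never from a script. Its argument "deltas" is a list that holds one entry, the list of rows, each a list of 7 numbers: the turn, a rotation vector about the tool's x, y, z in rad, then the shift along the tool's x, y, z in m, then the opening in per cent of the stroke, from 0 (shut) to 100 (fully open). A call has 1 to 20 rows; each row is the pose to reach, as a shift and turn from the pose commanded when the call began, along the tool's axes at that moment; what a row does not reach only later rows make up. A row lasts 1/8 s, in which the tool goes at most 62.5 mm and 10.7 degrees, less where a joint would pass 70% of its speed; a pose out of reach is approached as far as the arm can. A call with a gripper value outside its range is refused whole. The fingers move at their own pace and stop on an object; "squeeze" is the grip in N (left out, the last holds). Time passes only in rows, so rows that repeat a pose let the fingers close. It gives the time, the measured TCP pose, the force, the opening and the grip force at its end, in the units of the state.
- readout.read_state(): the state, without advancing time (a new reading comes with each control period).
- cams.camera(name): name is "scene" or "side" or "wrist"; returns a dict with "img" (384x512x3 uint8, red, green, blue), "fx", "fy", "cx", "cy" (pixels), "k1" (the pictures are not rectified: a ray, as slopes to the right and down, at radius r is drawn at 1 + k1 r^2 times it, then the intrinsics apply), "origin" and "rotation" of the camera in the world; the wrist camera has in their place "T_tool_cam" (4x4, takes a point from camera to tool coordinates, whose origin is the TCP and whose axes are the flange's). Camera axes: x right, y up, looking along -z (the intrinsics and any distortion apply to the point x, -y, -z); pixel columns grow to the right and rows downward; lengths in m; the calibration is good to about 2 mm. A picture is of the moment at which its call begins: read the wrist's pose just before it. There is no depth.
- r.close_job(): hands the job in; it is judged then, once.
The state is a dict: "time": time; "joint_positions": joint angles; "joint_vel": joint speeds; "joint_torque": joint torques, N m; "ee_pos": TCP position; "eef_rot": TCP orientation; "ft_force": force on the tool from outside, world axes, zero at the start; "torque": the same for the moment, N m; "width": finger opening in m; "grip_force": force on a finger pad.
Only numpy, scipy, OpenCV 4.12 (cv2) and the standard library are available. Lean on these libraries where they do the work, as an engineer would, in place of code of your own. Each camera call takes 0.05 s, during which the arm holds its last target. There are 200 camera calls.

### The job

Turn the latch knob on the case's sloping sliding door a quarter turn anticlockwise to release it, slide the door open and lay the loose rectangular flask flat on the floor of the bay behind it, setting it down rather than dropping it. Then slide the door fully shut over the flask; the latch need not be fastened again. Do not knock over the three standing bottles.

Things in the scene. Friction and masses are not known exactly. Their poses are not given: they have to be found in the camera images.
- case: Dark wooden case fixed to the table, 238 deep (x) x 460 wide (y); origin at the centre of its underside, x from low front to high back, y to the robot's left, z up. Front wall 75 high, back wall 202; the front-top between them slopes at 28 degrees, facing the robot. Walls and floor 12 thick. Rails along the slope's lower and upper edges stand 11 proud.
- bay (a point): Middle of the empty bay's floor, at case x 0, y -110, z 12; axes as the case. The bay is the case's right half, inside x -107 to 107, y -218 to -5, and opens through the slope; the door covers it at first. The left half has a fixed recessed deck (from 22 under the slope) over which the door parks.
- keeper (a point): Centre of the small steel keeper in the bay on which the latch's inner cam catches, axes as the case; fixed to the front wall just under the slope, it fills case x -105 to -53, y -101 to -89, z 65 to 99: keep hand and flask behind it.
- door (a joint): Slide of the aluminium door (225 wide, 244 up the slope, 6 thick, 0.6 kg), in m: 0 shut over the right bay, 0.215 fully open, moving along the case's +y (left). About 2 N friction, stays where left. While the latch is fastened it moves only a few mm.
- latch (a joint): Turn of the latch knob, rad: 0 fastened (bar runs up the slope), 1.57 released (bar level, along the case's y); turns anticlockwise seen facing the door. Starts at 0 to 0.12. The inner cam clears the keeper from about 1.15, and must be clear also while the door is slid shut. Friction about 0.08 N m, stays where left.
- latch_grip (a point): Centre of the black bar knob: 66 long, 16 wide, 28 high, on a round steel boss (42 across, 10 high) on the door, mid-width, 100 up the slope from the case's front edge. The point is on the turning axis, 24 out from the door face, 14 under the bar's outer face. x along the bar (up the slope when fastened), y across, z straight out of the door. It is also the door's handle.
- flask_mid (a point): Centre of the body of the loose rectangular aluminium flask, lying flat on the table, white screw cap pointing along +x. Body 105 long (x), 50 wide (y), 44 high (z), the point half-way up (22); neck and cap (35 across) reach to 87.5 from the point along +x; 140 long in all. About 0.3 kg.
- bottle_a: Round bare-aluminium bottle with white cap standing upright on the table, a bystander; origin at the centre of its underside, 68 across, 170 tall, right of the case beyond the flask.
- bottle_b: Round bare-aluminium bottle with white cap standing upright on the table, a bystander; origin at the centre of its underside, 60 across, 140 tall, near the robot in front of the case.
- bottle_c: Round bare-aluminium bottle with white cap standing upright on the table, a bystander; origin at the centre of its underside, 68 across, 170 tall, left of the case.
There are look-alikes about, which are no part of the job. Leave any pink or purple look-alike of the part that bears flask_mid alone.

How it is judged:
On the way, in this order (a step that is already met when the one before it is completed fails the run):
1. the latch knob is turned to released with the door still shut (value of joint latch above 1.2 rad and value of joint door below 0.03 m), for 0.1 s.
2. the door is slid open (value of joint door above 0.12 m), for 0.1 s.
3. the flask lies flat on the bay floor, let go, with the door still open (x of flask_mid in the frame of case between -0.1 and 0.1 m and y of flask_mid in the frame of case between -0.215 and -0.01 m and z of flask_mid in the frame of case below 0.05 m and angle between flask_mid's own x axis and vertical between 1.37 and 1.77 rad and contact force between flask and the fingers below 0.1 N and linear speed of flask below 0.02 m/s and value of joint door above 0.1 m), for 0.2 s.
At the end, for the whole second after the job is handed in: The door is shut to within 8 mm, the flask lies flat (long axis within 11 degrees of level) and at rest on the floor of the right-hand bay, released, its centre below 50 mm over the case's underside, and the three bottles stand upright (value of joint door below 0.008 m and x of flask_mid in the frame of case between -0.1 and 0.1 m and y of flask_mid in the frame of case between -0.215 and -0.01 m and z of flask_mid in the frame of case below 0.05 m and angle between flask_mid's own x axis and vertical between 1.37 and 1.77 rad and contact force between flask and the fingers below 0.1 N and linear speed of flask below 0.02 m/s and angle between each of bottle_a, bottle_b, bottle_c's own z axis and vertical below 0.3 rad); the robot touches nothing.
It fails at once if the flask is dropped or thrown (faster than 0.8 m/s while not held) (contact force between flask and the fingers below 0.05 N and linear speed of flask above 0.8 m/s).
It fails at once if a standing bottle is knocked over (angle between bottle_a's own z axis and vertical above 0.5 rad).
It fails at once if a standing bottle is knocked over (angle between bottle_b's own z axis and vertical above 0.5 rad).
It fails at once if a standing bottle is knocked over (angle between bottle_c's own z axis and vertical above 0.5 rad).
It also fails if it takes over 72 s, if anything falls off the work surface, if the arm or the gripper's body presses on something with over 40 N, if the wrist force passes 120 N, or if a joint passes its speed limit or range.

## Working session

There is one attempt and no reset: what is moved stays moved. The work goes in short steps, Python scripts to look and compute and a tool call to move; the robot and the scene stay as the last step left them, time stands still between calls to the robot, and variables do not carry over. Pictures are saved under pics/ and viewed, at most 10 in all, crops included, and the job is handed in when it is done.

Besides the shell and the picture viewer there is one more tool, called after "Request:" in YAML: its name, and indented under it one key for each argument. step_arm: Moves the arm, as the interface text tells. Its arguments: {"type":"object","properties":{"deltas":{"type":"array"},"squeeze":{"type":"number"}},"required":["deltas"]}

```bash
mkdir -p pics; ls; python3 - <<'E'
from bench import readout,cams,r
import cv2,numpy as np
s=readout.read_state(); print({k:np.round(v,4) for k,v in s.items()}, r.nose_length)
for n in ("scene","side","wrist"):
    c=cams.camera(n); cv2.imwrite(f"pics/{n}0.png",c["img"][:,:,::-1])
    print(n,{k:np.round(v,4).tolist() for k,v in c.items() if k!="img"})
a=[cv2.imread(f"pics/{n}0.png") for n in("scene","side")]
for n,i in zip(("scene","side"),a): cv2.imwrite(f"pics/{n}0b.png",cv2.resize(i,(800,600),interpolation=cv2.INTER_CUBIC))
E
```

```text
pics
{'time': np.float64(0.0), 'joint_positions': array([ 1.1774,  0.3329, -0.0647,  1.461 ,  0.0216,  1.3499, -0.0885]), 'joint_vel': array([-0.0011, -0.0008, -0.0019, -0.0005, -0.001 , -0.0013, -0.0004]), 'joint_torque': array([-1.50000e-03, -6.23237e+01,  2.33000e-02, -3.89905e+01,
       -6.17000e-02,  3.94000e-02,  1.00000e-04]), 'ee_pos': array([ 0.2263, -0.5822,  0.2438]), 'eef_rot': array([ 9.829e-01,  1.843e-01, -2.000e-04, -7.000e-04]), 'ft_force': array([ 0.7237, -0.1156,  0.2615]), 'torque': array([-0.0307,  0.025 , -0.0191]), 'grip_force': np.float64(0.0), 'width': np.float64(0.0867)} 0.022
scene {'fx': 403.37, 'fy': 403.37, 'cx': 253.4904, 'cy': 196.9285, 'k1': -0.0339, 'origin': [1.5442, 0.4898, 1.0682], 'rotation': [0.2208, 0.3631, 0.7761, 0.466]}
side {'fx': 466.9691, 'fy': 466.9691, 'cx': 269.3341, 'cy': 189.6443, 'k1': -0.14, 'origin': [0.3229, -1.6824, 1.29], 'rotation': [0.4561, -0.0317, -0.0627, 0.8872]}
wrist {'fx': 286.5032, 'fy': 286.5032, 'cx': 258.3654, 'cy': 186.3962, 'k1': -0.0609, 'T_tool_cam': [[-0.0006, 0.953, 0.3029, 0.0839], [1.0, 0.0009, -0.0009, -0.0005], [-0.0011, 0.3029, -0.953, -0.1407], [0.0, 0.0, 0.0, 1.0]]}
```

View pics/scene0b.png

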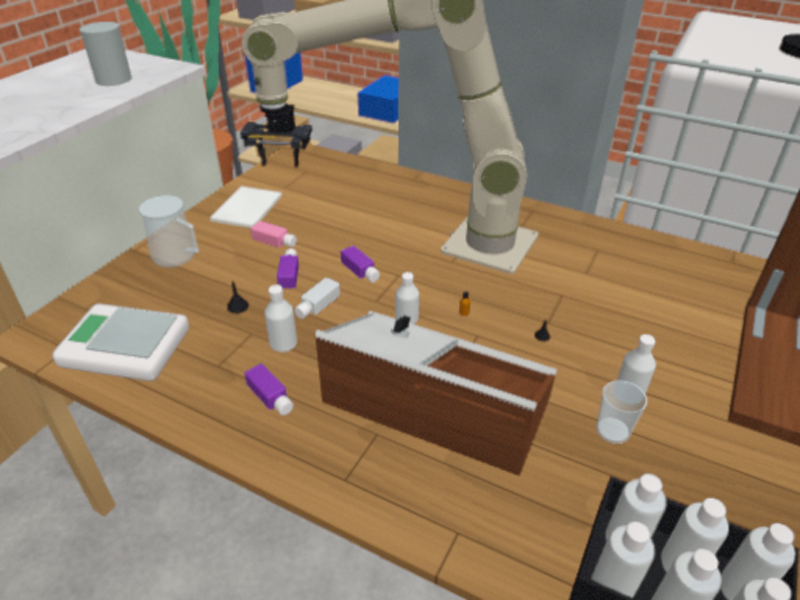

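View pics/side0b.png

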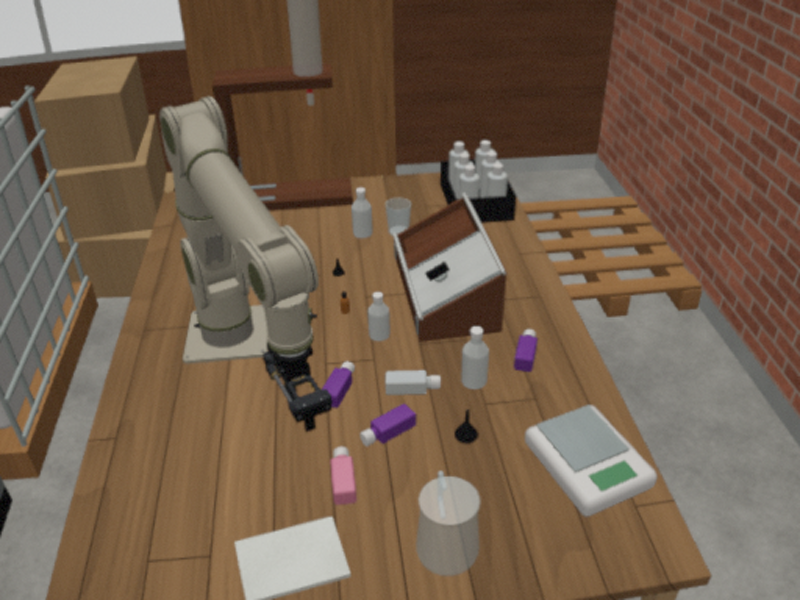

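Candidates (side picture, 800 px): silver flask (410,382), purple ones (340,384), (390,425), (526,350), and pink (343,475). The silver one lying flat with a white cap is the flask. I'll crop closer on it and on the case.

```bash
python3 - <<'E'
import cv2
a=cv2.imread("pics/side0.png")[120:260,230:350]; cv2.imwrite("pics/c1.png",cv2.resize(a,None,fx=4.2,fy=4.2,interpolation=cv2.INTER_CUBIC))
a=cv2.imread("pics/scene0.png")[165:305,180:360]; cv2.imwrite("pics/c2.png",cv2.resize(a,None,fx=4.2,fy=4.2,interpolation=cv2.INTER_CUBIC))
E
```

```text
(no output)
```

View pics/c1.png

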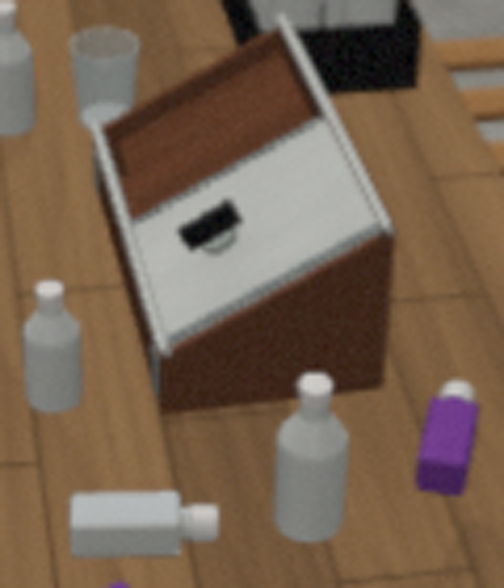

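View pics/c2.png

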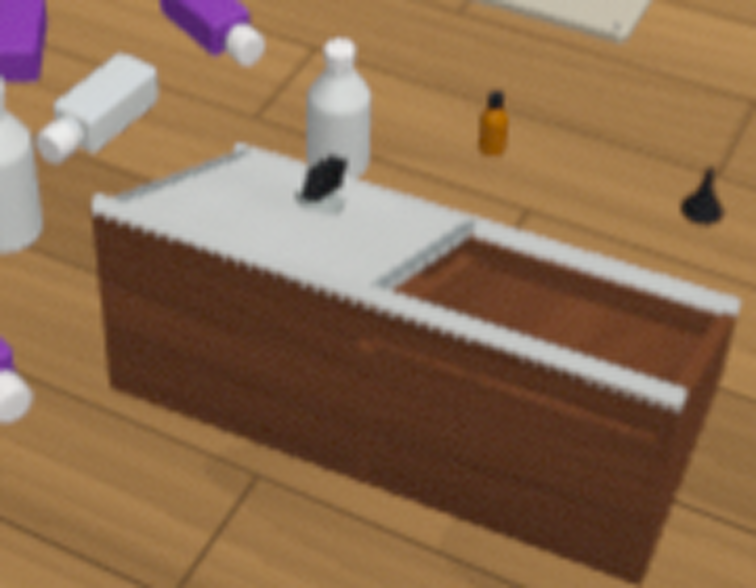

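```bash
cat > h.py <<'E'
import numpy as np
from scipy.optimize import least_squares
from scipy.spatial.transform import Rotation as R
C={'side':dict(f=466.9691,cx=269.3341,cy=189.6443,k1=-.14,o=[.3229,-1.6824,1.29],q=[.4561,-.0317,-.0627,.8872]),
'scene':dict(f=403.37,cx=253.4904,cy=196.9285,k1=-.0339,o=[1.5442,.4898,1.0682],q=[.2208,.3631,.7761,.466])}
for c in C.values(): c['R']=R.from_quat(c['q']).as_matrix(); c['o']=np.array(c['o'])
def proj(c,P):
    p=(np.atleast_2d(P)-c['o'])@c['R']; s=np.c_[p[:,0],-p[:,1]]/-p[:,2:]
    s=s*(1+c['k1']*(s**2).sum(1,keepdims=True)); return s*c['f']+[c['cx'],c['cy']]
def tri(obs):
    return least_squares(lambda X:np.concatenate([(proj(C[n],X)-uv).ravel() for n,uv in obs]),[.6,0,.1])
def plane(n,uv,z): return least_squares(lambda X:(proj(C[n],[X[0],X[1],z])-uv).ravel(),[.6,0]).x
def tf(q,P): return np.asarray(P)@R.from_euler('z',q[2]).as_matrix().T+[q[0],q[1],0]
def fit(obs,q0):
    return least_squares(lambda q:np.concatenate([(proj(C[n],tf(q,P))-uv).ravel() for n,uv,P in obs]),q0)
S=lambda x,y:np.array([230+(x+.5)/4.2-.5,120+(y+.5)/4.2-.5])
K=lambda x,y:np.array([180+(x+.5)/4.2-.5,165+(y+.5)/4.2-.5])
a28=np.radians(28)
def door(u,v,w): # case frame: u along y, v up slope from front edge, w out of door face (slope surface)
    return np.array([-.119+v*np.cos(a28)-w*np.sin(a28),u,.075+v*np.sin(a28)+w*np.cos(a28)])
E
python3 - <<'E'
from h import *
m=1e-3
ob=[('side',S(163,413),[-.119,-.23,0]),('side',S(382,383),[.119,-.23,0]),('scene',K(112,388),[.119,-.23,0]),('scene',K(640,582),[.119,.23,0]),('scene',K(95,215),[.119,-.23,.202])]
f=fit(ob,[.65,0,0]); print('case',f.x,np.round(f.fun,1))
q=f.x
for w in (.0,.006):
  for kw in (.024,.038): print('knob pred',w,kw,tf(q,door(-.11,.1,w+kw)), [proj(C[n],tf(q,door(-.11,.1,w+kw)))[0]-p for n,p in(('side',S(209,225)),('scene',K(324,179)))])
t=tri([('side',S(209,225)),('scene',K(324,179))]); print('knob tri',t.x,np.round(t.fun,1))
ob=[('side',S(72,555),[-.0525,-.025,0]),('side',S(180,554),[.0525,-.025,0]),('side',S(72,494),[-.0525,.025,.044]),('side',S(178,492),[.0525,.025,.044]),('scene',K(122,56),[-.0525,-.025,.044]),('scene',K(157,74),[-.0525,.025,.044])]
f=fit(ob,[.5,-.4,0]); print('flask',f.x,np.round(f.fun,1))
for n,p,z in(('a',S(316,382),.17),('a base',S(309,525),0.01),('b',S(49,290),.14)): print(n,plane('side',p,z))
E
```

```text
case [0.64637131 0.12426512 0.05374825] [-0.   0.6  0.2  1.1 -0.   0.4  1.2  0.6 -0.5 -1. ]
knob pred 0.0 0.024 [0.61036883 0.01216911 0.1431379 ] [array([0.85393912, 1.23436006]), array([-0.03468052,  1.72740691])]
knob pred 0.0 0.038 [0.60380572 0.01181601 0.15549916] [array([-0.56946523, -0.93934323]), array([ 0.78705335, -2.09400353])]
knob pred 0.006 0.024 [0.60755606 0.01201778 0.14843558] [array([0.24530093, 0.30486521]), array([0.31701531, 0.09189352])]
knob pred 0.006 0.038 [0.60099295 0.01166469 0.16079685] [array([-1.18298642, -1.87617584]), array([ 1.1404158 , -3.73734156])]
knob tri [0.60749799 0.01148178 0.14935755] [ 0.3  0.2  0.2 -0.2]
flask [ 0.47969674 -0.29539097 -0.13254199] [ 0.   0.8  0.5  0.9  0.1 -1.2  0.9 -0.9 -0.  -1.1  0.8 -1.2]
a [ 0.65814759 -0.2904078 ]
a base [ 0.65457846 -0.30984897]
b [ 0.43013603 -0.06726405]
```

```bash
cat >> h.py <<'E'
case=np.array([.6464,.1243,.0537])
Rc=R.from_euler('z',case[2])
n=Rc.apply([-np.sin(a28),0,np.cos(a28)]); up=Rc.apply([np.cos(a28),0,np.sin(a28)]); yc=Rc.apply([0,1,0])
def frame(x,z): return R.from_matrix(np.c_[x,np.cross(z,x),z])
Rk=frame(up,-n)               # tool on fastened knob, x up the slope
def rel(p,Rt):
    from bench import readout
    s=readout.read_state(); R0=R.from_quat(s['eef_rot'])
    rv=(R0.inv()*Rt).as_rotvec(); d=R0.inv().apply(np.asarray(p)-s['ee_pos'])
    print(np.round(rv,3).tolist()+np.round(d,4).tolist()); return rv,d
knob=np.array([.6075,.0118,.149])
def cframe(p): # world -> case
    return Rc.inv().apply(np.asarray(p)-[case[0],case[1],0])
E
python3 -c "
from h import *
rel(knob+n*.13,Rk); rel([.40,-.30,.36],Rk); print(n,up)"
```

```text
[-0.078, 0.485, 0.311, 0.5125, -0.4347, -0.0194]
[-0.078, 0.485, 0.311, 0.2641, -0.2003, -0.1159]
[-0.46879482 -0.02519851  0.88294759] [0.88167483 0.0473915  0.46947156]
```

Request:
step_arm:
  deltas:
    - [[0,0,0,0.05,-0.04,-0.06,100],[-0.03,0.2,0.12,0.11,-0.08,-0.11,100],[-0.05,0.3,0.2,0.16,-0.12,-0.116,100],[-0.07,0.4,0.27,0.21,-0.16,-0.116,100],[-0.078,0.485,0.311,0.26,-0.2,-0.116,100],[-0.078,0.485,0.311,0.31,-0.24,-0.11,100],[-0.078,0.485,0.311,0.36,-0.29,-0.09,100],[-0.078,0.485,0.311,0.41,-0.34,-0.07,100],[-0.078,0.485,0.311,0.46,-0.39,-0.05,100],[-0.078,0.485,0.311,0.5125,-0.4347,-0.0194,100],[-0.078,0.485,0.311,0.5125,-0.4347,-0.0194,100],[-0.078,0.485,0.311,0.5125,-0.4347,-0.0194,100],[-0.078,0.485,0.311,0.5125,-0.4347,-0.0194,100]]

```text
time: 1.78
ee_pos: [0.5466, 0.0108, 0.2632]
eef_rot: [0.97, 0.028, 0.241, -0.007]
ft_force: [-0.3, -0.5, -0.1]
width: 0.087
grip_force: 0.0
```

```bash
python3 -c "
from h import *
from bench import readout,cams
import cv2
s=readout.read_state();print(s['joint_positions'].round(3),s['ee_pos'],s['time'])
rel(knob+n*.13,Rk)
c=cams.camera('wrist'); cv2.imwrite('pics/w1.png',cv2.resize(c['img'][:,:,::-1],(800,600),interpolation=2))
T=c['T_tool_cam']; R0=R.from_quat(s['eef_rot']).as_matrix()
cc=dict(f=c['fx'],cx=c['cx'],cy=c['cy'],k1=c['k1'],R=R0@T[:3,:3],o=s['ee_pos']+R0@T[:3,3])
print('pred knob top px(800):',proj(cc,knob+n*.014)*1.5625, proj(cc,[knob+n*.014+up*.033*k for k in(-1,1)])*1.5625)
"
```

```text
[ 0.963 -0.217 -0.941  2.007 -0.279  0.787 -1.374] [0.54657362 0.01083746 0.26316047] 1.775
[-0.002, 0.001, 0.003, 0.0002, 0.0023, -0.0006]
pred knob top px(800): [[408.23511974 295.19186079]] [[407.89646208 345.37624263]
 [408.5921541  241.12310229]]
```

View pics/w1.png

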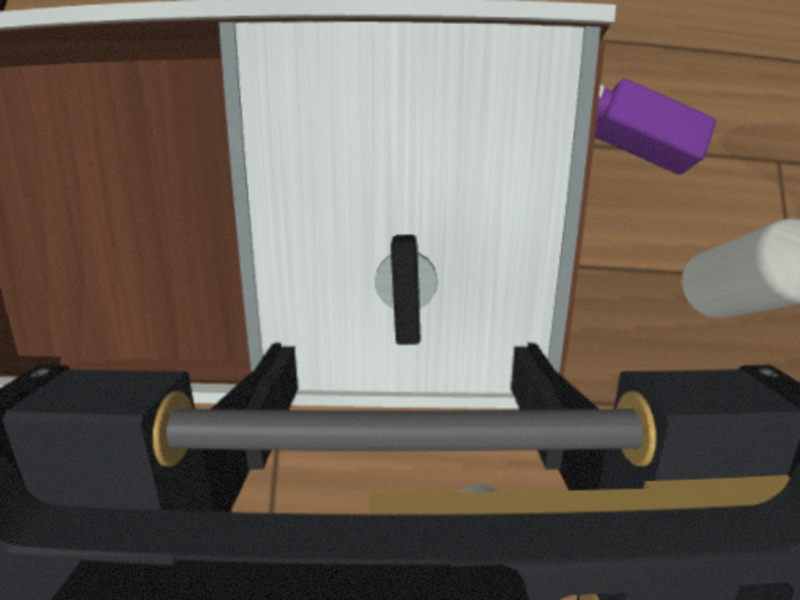

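Bar knob centre is at (406,290), about 3 mm further up the slope than predicted, with a tilt of about 0.05. Bottle a is at right and the hand is centred. I'll go in and grip.

Request:
step_arm:
  deltas:
    - [[0,0,0,0.002,0.0015,0.04,60],[0,0,0,0.002,0.0015,0.08,60],[0,0,0,0.002,0.0015,0.1,60],[0,0,0,0.002,0.0015,0.117,60],[0,0,0,0.002,0.0015,0.117,60],[0,0,0,0.002,0.0015,0.117,0],[0,0,0,0.002,0.0015,0.117,0],[0,0,0,0.002,0.0015,0.117,0],[0,0,0,0.002,0.0015,0.117,0],[0,0,0,0.002,0.0015,0.117,0],[0,0,0,0.002,0.0015,0.117,0],[0,0,0,0.002,0.0015,0.117,0]]
  squeeze: 30

```text
time: 3.32
ee_pos: [0.6036, 0.0128, 0.1622]
eef_rot: [0.97, 0.027, 0.243, -0.008]
ft_force: [-1.4, 8.4, 1.9]
width: 0.016
grip_force: 30.0
```

Request:
step_arm:
  deltas:
    - [[0,0,-0.15,0,0,0,0],[0,0,-0.3,0,0,0,0],[0,0,-0.45,0,0,0,0],[0,0,-0.6,0,0,0,0],[0,0,-0.75,0,0,0,0],[0,0,-0.9,0,0,0,0],[0,0,-1.05,0,0,0,0],[0,0,-1.2,0,0,0,0],[0,0,-1.35,0,0,0,0],[0,0,-1.5,0,0,0,0],[0,0,-1.56,0,0,0,0],[0,0,-1.56,0,0,0,0],[0,0,-1.56,0,0,0,0],[0,0,-1.56,0,0,0,0]]

```text
time: 5.08
ee_pos: [0.6011, 0.0155, 0.1608]
eef_rot: [0.67, 0.703, 0.177, 0.163]
ft_force: [-21.4, 15.2, 12.7]
width: 0.0158
grip_force: 30.0
```

```bash
python3 -c "
from h import *
from bench import readout
s=readout.read_state();print(s['joint_positions'].round(3),s['ft_force'],s['torque'],s['width'])
q=R.from_quat(s['eef_rot']);print((Rk.inv()*q).as_rotvec(), q.inv().apply(yc))
"
```

```text
[ 1.151  0.334 -1.389  2.007  0.626  0.654 -0.521] [-21.36387421  15.19402655  12.69781721] [2.92828608 3.4714419  1.6454378 ] 0.0158479830754618
[ 0.00629435  0.00194589 -1.56423801] [ 0.99996474 -0.00654593  0.00525961]
```

Request:
step_arm:
  deltas:
    - [[0,0,0,0.003,-0.003,-0.001,0],[0,0,0,0.015,-0.003,-0.001,0],[0,0,0,0.03,-0.003,-0.001,0],[0,0,0,0.045,-0.003,-0.001,0],[0,0,0,0.06,-0.003,-0.001,0]]

```text
time: 5.7
ee_pos: [0.5982, 0.0685, 0.1611]
eef_rot: [0.672, 0.7, 0.177, 0.166]
ft_force: [17.5, -2.0, -16.6]
width: 0.0157
grip_force: 30.0
```

```bash
python3 -c "
from h import *
from bench import readout
s=readout.read_state();print(s['joint_positions'].round(3),s['ft_force'],s['torque'],s['width'])
print([s['ft_force']@v for v in (n,up,yc)])
q=R.from_quat(s['eef_rot']);print(R.from_matrix(Rk.as_matrix()).inv().__mul__(q).as_rotvec(), q.inv().apply(yc), (s['ee_pos']-knob)@np.c_[up,yc,n])
"
```

```text
[ 0.994  0.296 -1.337  2.008  0.658  0.663 -0.667] [ 17.49891824  -2.03799378 -16.55484581] [-0.39292205 -1.04386642 -0.11191855] 0.01570811641699896
[np.float64(-22.76910908964348), np.float64(7.559742761215254), np.float64(-2.9742963558883795)]
[-2.20793356e-03 -2.28085076e-04 -1.55854662e+00] [ 0.99992377 -0.01224784 -0.00156111] [0.00014507 0.05716526 0.01367039]
```

Request:
step_arm:
  deltas:
    - [[0,0,0,0.02,0,0.0005,0],[0,0,0,0.04,-0.0005,0.0005,0],[0,0,0,0.06,-0.0007,0.0005,0],[0,0,0,0.08,-0.001,0.0004,0],[0,0,0,0.1,-0.0012,0.0004,0],[0,0,0,0.12,-0.0014,0.0004,0],[0,0,0,0.135,-0.0016,0.0004,0],[0,0,0,0.15,-0.0018,0.0004,0],[0,0,0,0.15,-0.0018,0.0004,0]]

```text
time: 6.82
ee_pos: [0.5914, 0.2192, 0.1611]
eef_rot: [0.671, 0.7, 0.178, 0.166]
ft_force: [16.7, 1.7, -11.2]
width: 0.0157
grip_force: 30.0
```

```bash
cat > st.py <<'E'
from h import *
from bench import readout
s=readout.read_state();print(s['time'],s['joint_positions'].round(3),s['ft_force'].round(1),s['width'])
print('f n,up,yc',[round(float(s['ft_force']@v),1) for v in (n,up,yc)])
q=R.from_quat(s['eef_rot']);print('yc in tool',q.inv().apply(yc).round(4), 'tcp-knob up,yc,n',((s['ee_pos']-knob)@np.c_[up,yc,n]).round(4),'case',cframe(s['ee_pos']).round(4))
E
python3 st.py
```

```text
6.825 [ 0.504  0.355 -1.185  1.925  0.846  0.8   -1.07 ] [ 16.7   1.7 -11.2] 0.015669783453557806
f n,up,yc [-17.7, 9.6, 0.8]
yc in tool [ 9.999e-01 -1.170e-02  2.000e-04] tcp-knob up,yc,n [0.0013 0.2079 0.013 ] case [-0.0498  0.0977  0.1611]
```

Request:
step_arm:
  deltas:
    - [[0,0,0,0,0,0,30],[0,0,0,0,0,0,50],[0,0,0,0,0,0,50],[0,0,0,0,0,-0.03,50],[0,0,0,0,0,-0.08,70],[0,0,0,0,0,-0.13,100],[0,0,0,0,0,-0.15,100]]

```text
time: 7.7
ee_pos: [0.5211, 0.2131, 0.2868]
eef_rot: [0.673, 0.7, 0.173, 0.165]
ft_force: [0.1, -2.1, -0.6]
width: 0.0654
grip_force: 0.0
```

```bash
python3 st.py; cat >> h.py <<'E'
fl=np.array([.4797,-.2954,-.1325])
Rf=frame(R.from_euler('z',fl[2]).apply([1,0,0]),np.array([0,0,-1.]))
E
python3 -c "
from h import *
rel([fl[0],fl[1],.20],Rf); rel([.52,0,.32],R.from_euler('z',.8)*Rf)"
```

```text
7.7 [ 0.825 -0.231 -1.25   1.901 -0.035  0.868 -0.411] [ 0.1 -2.1 -0.6] 0.06544486630016472
f n,up,yc [-0.5, -0.3, -2.1]
yc in tool [ 0.9999 -0.0127 -0.0057] tcp-knob up,yc,n [-0.002   0.2056  0.1571] case [-0.1204  0.0954  0.2868]
[0.352, -0.42, 1.705, -0.5065, -0.0946, 0.0479]
[0.446, -0.228, 0.924, -0.2128, 0.007, -0.034]
```

Request:
step_arm:
  deltas:
    - [[0.07,-0.04,0.15,-0.04,0,-0.02,100],[0.15,-0.08,0.3,-0.08,0,-0.03,100],[0.22,-0.11,0.46,-0.12,0,-0.034,100],[0.3,-0.15,0.62,-0.16,0,-0.034,100],[0.37,-0.19,0.78,-0.21,0,-0.034,100],[0.44,-0.22,0.92,-0.26,-0.015,-0.034,100],[0.43,-0.26,1.08,-0.31,-0.03,-0.03,100],[0.41,-0.3,1.24,-0.36,-0.045,-0.02,100],[0.4,-0.34,1.4,-0.41,-0.06,0,100],[0.38,-0.38,1.56,-0.46,-0.08,0.02,100],[0.352,-0.42,1.705,-0.5065,-0.0946,0.0479,100],[0.352,-0.42,1.705,-0.5065,-0.0946,0.0479,100],[0.352,-0.42,1.705,-0.5065,-0.0946,0.0479,100],[0.352,-0.42,1.705,-0.5065,-0.0946,0.0479,100]]

```text
time: 9.45
ee_pos: [0.4813, -0.2938, 0.2008]
eef_rot: [0.998, -0.065, 0.001, 0.0]
ft_force: [0.1, 0.4, 0.4]
width: 0.0869
grip_force: 0.0
```

```bash
python3 st.py; python3 -c "
from h import *
from bench import readout,cams
import cv2
rel([fl[0],fl[1],.20],Rf)
s=readout.read_state()
c=cams.camera('wrist'); cv2.imwrite('pics/w2.png',cv2.resize(c['img'][:,:,::-1],(800,600),interpolation=2))
T=c['T_tool_cam']; R0=R.from_quat(s['eef_rot']).as_matrix()
cc=dict(f=c['fx'],cx=c['cx'],cy=c['cy'],k1=c['k1'],R=R0@T[:3,:3],o=s['ee_pos']+R0@T[:3,3])
print((proj(cc,tf(fl,[[sx*.0525,sy*.025,.044] for sx in(-1,1) for sy in(-1,1)]+[[.0875,0,.022]]))*1.5625).round())
"
```

```text
9.45 [ 1.209  0.354 -0.899  1.651  0.287  1.275 -1.444] [0.1 0.4 0.4] 0.08691224932116101
f n,up,yc [0.3, 0.3, 0.4]
yc in tool [-0.1818 -0.9833 -0.0011] tcp-knob up,yc,n [-0.1014 -0.2984  0.1126] case [-0.1873 -0.4086  0.2008]
[0.001, -0.002, 0.003, -0.0014, 0.0018, 0.0008]
[[441. 348.]
 [372. 348.]
 [445. 202.]
 [369. 202.]
 [407. 147.]]
```

View pics/w2.png

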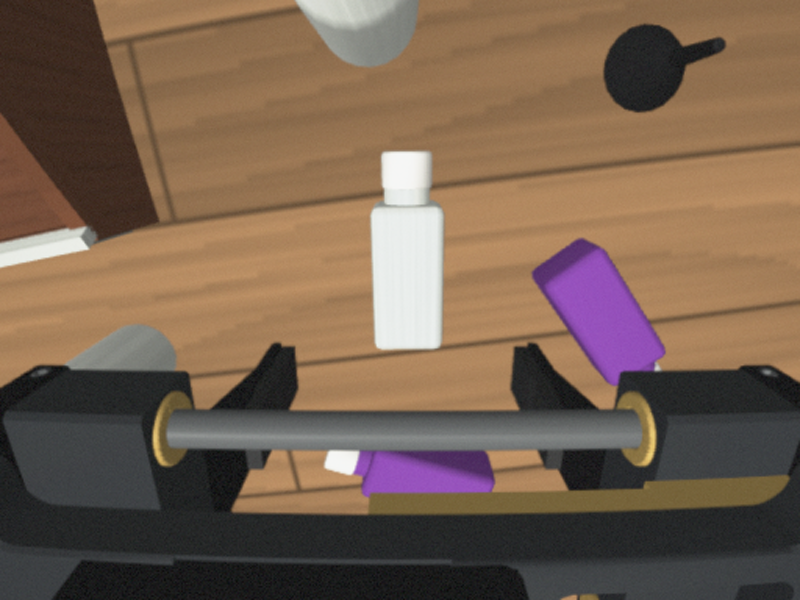

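Flask spans (372–443, 205–348), matching the fit within 1–3 px. The purple look-alikes are clear of the fingers. I'll descend and grip.

Request:
step_arm:
  deltas:
    - [[0,0,0,-0.0014,0.0018,0.05,100],[0,0,0,-0.0014,0.0018,0.1,100],[0,0,0,-0.0014,0.0018,0.14,100],[0,0,0,-0.0014,0.0018,0.161,100],[0,0,0,-0.0014,0.0018,0.161,100],[0,0,0,-0.0014,0.0018,0.161,0],[0,0,0,-0.0014,0.0018,0.161,0],[0,0,0,-0.0014,0.0018,0.161,0],[0,0,0,-0.0014,0.0018,0.161,0],[0,0,0,-0.0014,0.0018,0.161,0],[0,0,0,-0.0014,0.0018,0.161,0]]
  squeeze: 30

```text
time: 10.88
ee_pos: [0.4791, -0.2967, 0.039]
eef_rot: [0.998, -0.066, 0.001, 0.0]
ft_force: [-0.1, 1.1, 3.7]
width: 0.0495
grip_force: 30.0
```

```bash
python3 st.py; cat >> h.py <<'E'
Rp=frame(yc,np.array([0,0,-1.]))
def cw(p): return Rc.apply(p)+[case[0],case[1],0]
E
python3 -c "
from h import *
rel([fl[0],fl[1],.33],Rf);rel(cw([-.01,-.15,.33]),Rp)"
```

```text
10.875 [ 1.126  0.54  -0.802  1.797  0.456  0.998 -1.561] [-0.1  1.1  3.7] 0.049456327330668994
f n,up,yc [3.3, 1.7, 1.1]
yc in tool [-1.844e-01 -9.828e-01 -4.000e-04] tcp-knob up,yc,n [-0.1794 -0.3011 -0.0291] case [-0.1896 -0.4114  0.039 ]
[0.0, -0.001, 0.001, 0.0007, -0.0013, -0.291]
[0.001, -0.001, -1.756, 0.1286, -0.29, -0.2909]
```

Request:
step_arm:
  deltas:
    - [[0,0,0,0,0,-0.03,0],[0,0,0,0,0,-0.08,0],[0,0,0,0,0,-0.13,0],[0,0,0,0,0,-0.18,0],[0,0,0,0,0,-0.23,0],[0,0,-0.15,0,0,-0.28,0],[0,0,-0.3,0.01,-0.03,-0.291,0],[0,0,-0.46,0.025,-0.06,-0.291,0],[0,0,-0.62,0.04,-0.09,-0.291,0],[0,0,-0.78,0.055,-0.12,-0.291,0],[0,0,-0.94,0.07,-0.15,-0.291,0],[0,0,-1.1,0.085,-0.18,-0.291,0],[0,0,-1.26,0.1,-0.21,-0.291,0],[0,0,-1.42,0.11,-0.24,-0.291,0],[0,0,-1.58,0.12,-0.27,-0.291,0],[0,0,-1.7,0.1286,-0.29,-0.291,0],[0,0,-1.756,0.1286,-0.29,-0.291,0],[0,0,-1.756,0.1286,-0.29,-0.291,0],[0,0,-1.756,0.1286,-0.29,-0.291,0]]

```text
time: 13.25
ee_pos: [0.6442, -0.0266, 0.3295]
eef_rot: [0.689, 0.725, -0.0, 0.0]
ft_force: [0.7, -0.7, -4.2]
width: 0.05
grip_force: 29.9
```

```bash
python3 st.py; python3 -c "
from h import *
from bench import readout,cams
import cv2
rel(cw([-.01,-.15,.33]),Rp);rel(cw([-.01,-.15,.052]),Rp)
a=cams.camera('side')['img'][60:260,200:400,::-1]; b=cams.camera('wrist')['img'][:,:,::-1]
cv2.imwrite('pics/p3.png',np.hstack([cv2.resize(a,(380,380),interpolation=2),cv2.resize(b,(420,315))[0:315] if 0 else cv2.copyMakeBorder(cv2.resize(b,(420,315)),0,65,0,0,0)]))
"
```

```text
13.25 [ 0.71   0.611 -1.21   1.217  0.57   1.665 -0.318] [ 0.7 -0.7 -4.2] 0.04996326528834663
f n,up,yc [-4.0, -1.4, -0.8]
yc in tool [ 1.0e+00 -2.4e-03 -6.0e-04] tcp-knob up,yc,n [ 0.1153 -0.0404  0.1431] case [-0.0103 -0.1506  0.3295]
[0.0, 0.001, -0.002, 0.0006, 0.0003, -0.0005]
[0.0, 0.001, -0.002, 0.0008, 0.0002, 0.2775]
```

View pics/p3.png

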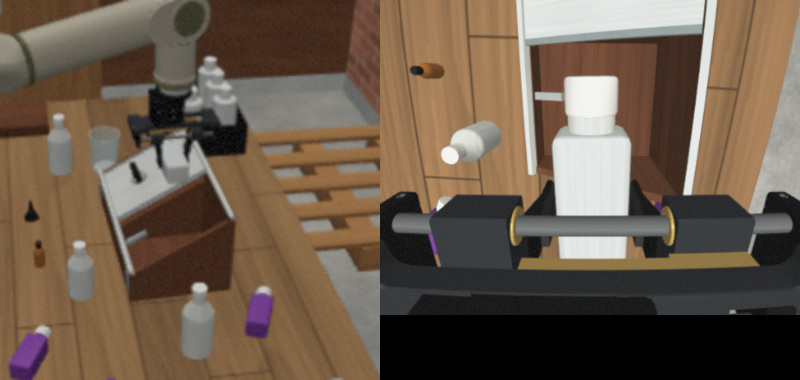

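The side view shows the door parked open and the flask held over the bay with its cap to the left. In the wrist view the keeper (547,97) is clear of it. I'll lower it in stages.

Request:
step_arm:
  deltas:
    - [[0,0,0,0.0008,0.0002,0.05,0],[0,0,0,0.0008,0.0002,0.1,0],[0,0,0,0.0008,0.0002,0.14,0],[0,0,0,0.0008,0.0002,0.17,0],[0,0,0,0.0008,0.0002,0.2,0],[0,0,0,0.0008,0.0002,0.23,0],[0,0,0,0.0008,0.0002,0.25,0],[0,0,0,0.0008,0.0002,0.265,0],[0,0,0,0.0008,0.0002,0.265,0]]

```text
time: 14.48
ee_pos: [0.6444, -0.0254, 0.0642]
eef_rot: [0.688, 0.726, -0.0, -0.0]
ft_force: [0.1, 0.9, -3.7]
width: 0.0495
grip_force: 29.9
```

```bash
python3 st.py; python3 -c "
from h import *
rel(cw([-.01,-.15,.052]),Rp)"
```

```text
14.475 [ 0.705  0.806 -1.077  1.548  0.737  1.239 -0.439] [ 0.1  0.9 -3.7] 0.049507174456164676
f n,up,yc [-3.3, -1.6, 0.9]
yc in tool [ 1.e+00 -5.e-04 -2.e-04] tcp-knob up,yc,n [-0.009  -0.0392 -0.0912] case [-0.01   -0.1494  0.0642]
[-0.0, 0.0, -0.001, -0.0006, 0.0, 0.0122]
```

No contact yet, with only the flask's weight on the wrist. I'll set it down and release with a partial opening.

Request:
step_arm:
  deltas:
    - [[0,0,0,0,0,0.005,0],[0,0,0,0,0,0.009,0],[0,0,0,0,0,0.0125,0],[0,0,0,0,0,0.0135,0],[0,0,0,0,0,0.0135,0]]

```text
time: 15.1
ee_pos: [0.6448, -0.0253, 0.0514]
eef_rot: [0.688, 0.726, 0.0, 0.0]
ft_force: [0.0, 0.8, -3.5]
width: 0.0499
grip_force: 29.9
```

Request:
step_arm:
  deltas:
    - [[0,0,0,0,0,0.0007,0],[0,0,0,0,0,0.0014,0],[0,0,0,0,0,0.0014,0]]

```text
time: 15.48
ee_pos: [0.6449, -0.0253, 0.0511]
eef_rot: [0.688, 0.726, 0.0, 0.001]
ft_force: [-3.5, -0.0, 6.4]
width: 0.05
grip_force: 30.0
```

Floor contact (force rose from −3.5 to +6.4 N). Release.

Request:
step_arm:
  deltas:
    - [[0,0,0,0,0,0,65],[0,0,0,0,0,0,75],[0,0,0,0,0,0,80],[0,0,0,0,0,0,80],[0,0,0,0,0,0,80],[0,0,0,0,0,-0.02,80],[0,0,0,0,0,-0.05,80],[0,0,0,0,0,-0.09,80],[0,0,0,0,0,-0.14,80],[0,0,0,0,0,-0.19,80],[0,0,0,0,0,-0.24,80],[0,0,0,0,0,-0.25,80],[0,0,0,0,0,-0.25,80]]

```text
time: 17.1
ee_pos: [0.6446, -0.0249, 0.301]
eef_rot: [0.688, 0.726, 0.001, 0.001]
ft_force: [0.0, 0.5, -1.0]
width: 0.0698
grip_force: 0.0
```

```bash
python3 st.py; python3 -c "
from h import *
from bench import readout,cams
import cv2
Rt=frame(yc,-n)
rel(knob+yc*.2056+n*.13,Rt)
b=cams.camera('wrist')['img'][:,:,::-1]; cv2.imwrite('pics/w4.png',b)
"
```

```text
17.1 [ 0.722  0.621 -1.206  1.27   0.577  1.611 -0.328] [ 0.   0.5 -1. ] 0.06978414941124557
f n,up,yc [-0.9, -0.4, 0.5]
yc in tool [ 1.e+00  0.e+00 -6.e-04] tcp-knob up,yc,n [ 0.1023 -0.0387  0.1177] case [-0.0098 -0.1489  0.301 ]
[-0.486, 0.001, 0.0, 0.2443, -0.0962, 0.0369]
```

View pics/w4.png

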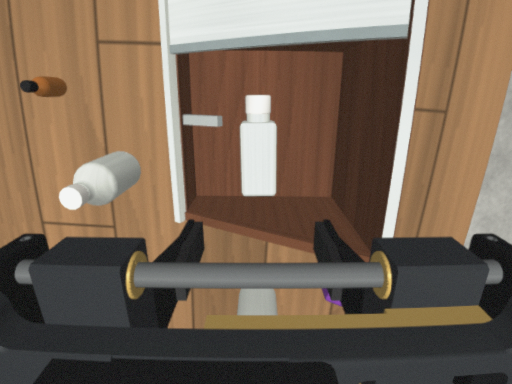

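The flask lies flat at (258,158), clear of the keeper. Next is back to the knob.

Request:
step_arm:
  deltas:
    - [[-0.1,0,0,0.04,-0.02,-0.01,60],[-0.22,0,0,0.08,-0.04,-0.01,60],[-0.34,0,0,0.12,-0.06,0,60],[-0.44,0,0,0.16,-0.075,0.01,60],[-0.486,0,0,0.2,-0.09,0.02,60],[-0.486,0,0,0.2443,-0.096,0.036,60],[-0.486,0,0,0.2443,-0.096,0.036,60],[-0.486,0,0,0.2443,-0.096,0.036,60],[-0.486,0,0,0.2443,-0.096,0.036,60]]

```text
time: 18.27
ee_pos: [0.5361, 0.212, 0.2639]
eef_rot: [0.669, 0.704, 0.175, 0.165]
ft_force: [-0.5, -0.7, 1.2]
width: 0.0525
grip_force: 0.0
```

```bash
python3 st.py; python3 -c "
from h import *
rel(knob+yc*.2056+n*.0135+up*.0005,frame(yc,-n))"
```

```text
18.275 [ 1.073 -0.275 -1.44   1.911 -0.141  0.809 -0.301] [-0.5 -0.7  1.2] 0.05245846273671593
f n,up,yc [1.3, 0.1, -0.7]
yc in tool [ 1.0e+00 -2.7e-03 -1.0e-04] tcp-knob up,yc,n [0.0005 0.2037 0.1298] case [-0.1054  0.0935  0.2639]
[-0.003, 0.0, -0.003, 0.0019, 0.0003, 0.1163]
```

Request:
step_arm:
  deltas:
    - [[0,0,0,0.004,0,0.05,60],[0,0,0,0.004,0,0.09,60],[0,0,0,0.004,0,0.116,60],[0,0,0,0.004,0,0.116,60],[0,0,0,0.004,0,0.116,0],[0,0,0,0.004,0,0.116,0],[0,0,0,0.004,0,0.116,0],[0,0,0,0.004,0,0.116,0],[0,0,0,0.004,0,0.116,0],[0,0,0,0.004,0,0.116,0]]
  squeeze: 30

```text
time: 19.52
ee_pos: [0.5908, 0.2196, 0.1624]
eef_rot: [0.668, 0.704, 0.175, 0.167]
ft_force: [4.1, -0.5, 0.8]
width: 0.0161
grip_force: 30.0
```

```bash
python3 st.py
```

```text
19.525 [ 0.514  0.362 -1.201  1.922  0.853  0.812 -1.064] [ 4.1 -0.5  0.8] 0.01609173363607199
f n,up,yc [-1.2, 4.0, -0.7]
yc in tool [ 1.     -0.0015 -0.0012] tcp-knob up,yc,n [0.0014 0.2084 0.0144] case [-0.0504  0.0982  0.1624]
```

Request:
step_arm:
  deltas:
    - [[0,0,0,-0.02,0,0,0],[0,0,0,-0.04,0,0,0],[0,0,0,-0.06,-0.0003,0,0],[0,0,0,-0.08,-0.0005,0,0],[0,0,0,-0.1,-0.0006,0,0],[0,0,0,-0.12,-0.0007,0,0],[0,0,0,-0.14,-0.0008,0,0],[0,0,0,-0.16,-0.001,0,0],[0,0,0,-0.175,-0.001,0,0],[0,0,0,-0.185,-0.001,0,0],[0,0,0,-0.195,-0.001,0,0],[0,0,0,-0.195,-0.001,0,0]]

```text
time: 21.02
ee_pos: [0.5997, 0.0248, 0.1622]
eef_rot: [0.668, 0.704, 0.175, 0.167]
ft_force: [-14.5, -2.9, 19.3]
width: 0.0156
grip_force: 30.1
```

```bash
python3 st.py
```

```text
21.025 [ 1.126  0.315 -1.381  2.01   0.626  0.654 -0.541] [-14.5  -2.9  19.3] 0.015589921374303175
f n,up,yc [23.9, -3.9, -2.1]
yc in tool [ 1.     -0.0012 -0.0025] tcp-knob up,yc,n [-0.0001  0.0134  0.015 ] case [-0.052  -0.0969  0.1622]
```

Request:
step_arm:
  deltas:
    - [[0,0,0,-0.005,0,-0.001,0],[0,0,0,-0.01,0,-0.001,0],[0,0,0,-0.013,0,-0.001,0],[0,0,0,-0.014,0,-0.001,0],[0,0,0,-0.014,0,-0.001,0]]

```text
time: 21.65
ee_pos: [0.5998, 0.0154, 0.1625]
eef_rot: [0.666, 0.705, 0.177, 0.165]
ft_force: [9.1, 13.1, -9.0]
width: 0.0155
grip_force: 30.1
```

```bash
python3 st.py
```

```text
21.65 [ 1.161  0.321 -1.393  2.012  0.609  0.646 -0.501] [ 9.1 13.1 -9. ] 0.015543634645173693
f n,up,yc [-12.5, 4.4, 12.6]
yc in tool [1.     0.0019 0.0049] tcp-knob up,yc,n [-0.0003  0.004   0.0154] case [-0.0524 -0.1062  0.1625]
```

Request:
step_arm:
  deltas:
    - [[0,0,0,-0.002,0,0.0005,0],[0,0,0,-0.003,0,0.0005,0],[0,0,0,-0.003,0,0.0005,0]]

```text
time: 22.02
ee_pos: [0.5999, 0.0152, 0.1624]
eef_rot: [0.665, 0.706, 0.178, 0.164]
ft_force: [0.9, 20.4, 0.3]
width: 0.016
grip_force: 30.1
```

```bash
python3 st.py
```

```text
22.025 [ 1.165  0.324 -1.395  2.011  0.608  0.645 -0.495] [ 0.9 20.4  0.3] 0.01599149944159842
f n,up,yc [-0.7, 1.9, 20.4]
yc in tool [1.     0.0039 0.0078] tcp-knob up,yc,n [-0.0002  0.0038  0.0153] case [-0.0523 -0.1064  0.1624]
```

Solid stop. I'll release (easing the push so as not to spring the door) and retreat.

Request:
step_arm:
  deltas:
    - [[0,0,0,0.002,0,0,0],[0,0,0,0.002,0,0,40],[0,0,0,0.002,0,0,50],[0,0,0,0.002,0,0,50],[0,0,0,0.002,0,-0.03,60],[0,0,0,0.002,0,-0.08,60],[0,0,0,0.002,0,-0.13,60],[0,0,0,0.002,0,-0.18,60],[0,0,0,0.002,0,-0.18,60],[0,0,0,0.002,0,-0.18,60],[0,0,0,0.002,0,-0.18,60]]

```text
time: 23.4
ee_pos: [0.5155, 0.0061, 0.3201]
eef_rot: [0.668, 0.704, 0.174, 0.166]
ft_force: [0.5, 0.4, -0.4]
width: 0.0522
grip_force: 0.0
```

```bash
python3 st.py; python3 -c "
from h import *
from bench import cams
import cv2
a=cams.camera('side')['img'][60:260,200:400,::-1]; b=cams.camera('wrist')['img'][:,:,::-1]
cv2.imwrite('pics/p5.png',np.hstack([cv2.resize(a,(380,380),interpolation=2),cv2.copyMakeBorder(cv2.resize(b,(420,315)),0,65,0,0,0)]))
"
```

```text
23.4 [ 1.123 -0.424 -0.928  1.972 -0.524  0.987  0.405] [ 0.5  0.4 -0.4] 0.05224826584243884
f n,up,yc [-0.6, 0.3, 0.4]
yc in tool [ 1.0e+00  3.0e-04 -1.4e-03] tcp-knob up,yc,n [-0.0011 -0.0007  0.1943] case [-0.1371 -0.111   0.3201]
```

View pics/p5.png

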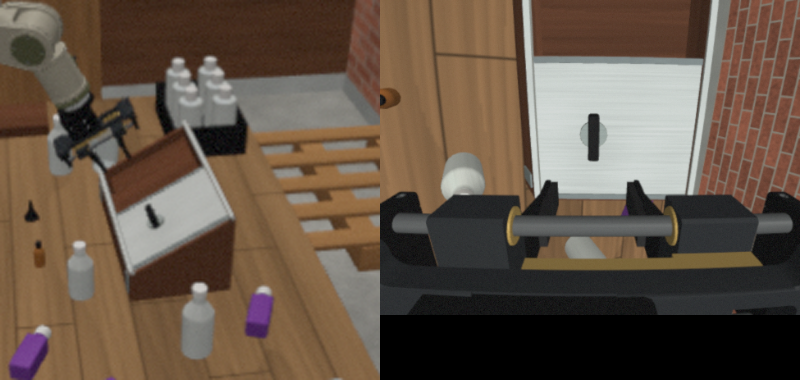

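The door is fully shut with the knob bar level, the bottles stand, and the arm is clear. Handing in.

```bash
python3 -c "
from bench import r
print(r.close_job())"
```

```text
the job is handed in; nothing more can be done
None
```

I handed the job in at about 23 s of the 72 s allowed: the latch is released, the flask lies flat in the right-hand bay, and the door is slid shut against its stop. In the last camera views the case and nearby bottles look undisturbed, though bottle c was partly hidden behind the gripper, and the hand-in call returned no verdict.

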